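# Check a turned shaft in the go / no-go gap gauge

## Task

Take the turned shaft out of the wooden block and, keeping it upright with its foot just above the bench, push it from the open end of the gap gauge through the go gap (green), then try it against the red no-go anvils: they must stop it, so press there with a light push of about 8 N for about a second, never forcing it. Then draw it back out the way it went in, stand it upright in the pocket of the blue block for passed parts and let go, leaving the oil bottle, wrench and brass bush alone.

Things in the scene. Friction and masses are not known exactly. Their poses are not given: they have to be found in the camera images.
- shaft_mid (a point): Centre of the loose, upright turned steel shaft, on its axis, 55 mm above its foot. 110 mm tall, about 0.34 kg: round shank, 24 mm diameter, from the foot up to 70 mm; above it a dark square head, 18 x 18 mm, 70 to 110 mm above the foot, to grip from above. z is up the shaft; x, y are square to the head's flats. It starts in the wooden block, foot 10 mm above the bench.
- gauge: Gap gauge: steel C-shaped frame fixed flat on the bench, 170 mm long, 84 mm wide, 30 mm high. Origin: on the bench, in the slot. x runs along the slot from the open mouth (x = -80 mm) inwards, y across, z up. The slot is centred on y = 0 and open above and below. Flared lead-in from x = -80 to -55 mm, then the go gap, a wider free space, the red no-go anvils, and a closed end.
- go_gap (a point): Middle of the go gap, on the bench, at x = -37.5 mm of the gauge, axes as the gauge. Two steel jaws with green strips, 26 mm apart, 30 mm high, from x = -55 to -20 mm of the gauge; behind them the slot is about 50 mm wide.
- nogo_zone (a point): Point on the bench at x = 23 mm, y = 0 of the gauge, axes as the gauge: the middle of where the two red no-go anvils may begin. They are rigid, 34 mm high, with an 18 mm gap that the shank cannot enter. They are set differently each time and not measured: their front faces lie within 15 mm of this point in x, so the shaft's axis is stopped at x = 0 to 30 mm of the gauge. Find it by touch.
- passed_pocket (a point): Centre of the floor of the pocket in the fixed blue block with white bands (80 x 80 x 30 mm). The pocket is square, 32 x 32 mm, sides along this point's x and y, 20 mm deep; its floor (this point) is 10 mm above the bench, so a shaft standing in it has its centre 55 mm above this point.
- rack: Fixed light wooden block with red bands, 80 x 80 x 30 mm, in which the shaft starts; origin at the centre of its underside; the same 32 x 32 mm pocket, 20 mm deep, at its middle.
- oil: Bystander: yellow oil bottle with a red cap, 56 mm diameter, 130 mm tall; origin at the centre of its underside. Leave alone.
- wrench: Bystander: steel wrench, 180 mm long, lying flat along its x. Leave alone.
- bush: Bystander: brass bush, 44 mm outer diameter, 30 mm high; origin at the centre of its underside. Leave alone.
Mind the look-alikes: they are no part of the job. Of the things that look like the part that bears passed_pocket, the larger one is meant. Several things have the shape of the gauge; the one meant has the colours described above.

How it is judged:
By the outcome, as a careful person would: the job done as asked, in the order asked, and still so for the second after the job is handed in, with the robot touching nothing.
It also fails if it takes over 70 s, if anything falls off the work surface, if the arm or the gripper's body presses on something with over 40 N, if the wrist force passes 120 N, or if a joint passes its speed limit or range.

## Robot

A 6-joint arm with a two-finger parallel gripper is mounted at the origin on the work surface. World frame = base frame: x ahead of the robot, y to its left, z up, the work surface at z = 0. Lengths are in m, angles in rad, forces in N, time in s.
With the tool pointing down it reaches from about 0.35 to 0.8 m from the base axis. Payload 7.3 kg.
Tool frame: the origin (TCP) lies at the very end of the fingers, on their centre line; the grasp point (between the pads) lies 19 mm behind it (r.grip_point_offset is the z of the grasp point in the tool frame, in m); z points along the fingers, y is the line along which they close (so a half turn about z gives the same grasp; the last joint's range is limited). The gripper opens to 85 mm and grips with 20 to 120 N. Pads are 22 mm wide; open, the fingers measure 114 mm over their backs; the gripper's body (76 mm by 85 mm) begins 54 mm behind the grasp point. The pads swing forward as they close: fully open they stand 13 mm farther back than shut.
Start: joints at [0.995, 0.342, 1.524, -0, 1.275, -0.146], TCP at [0.219, 0.477, 0.231] pointing down, gripper open.
Joint ranges: [-2.53, 2.53], [-0.77, 2.02], [0.04, 2.7], [-1, 4.14], [0.28, 2.66], [-3.11, 3.11]. Speed limits (rad/s): [2.57, 2.57, 3.14, 3.14, 3.14, 3.14].

## Interface

Orientations are given as a unit quaternion [x, y, z, w].
In Python, from bench import monitor, eyes, job, r gives the robot as it stands. The module is installed in compiled form; this text tells all that it offers.
- The arm moves only by the tool servo_tool, never from a script. Its argument "series" is a list that holds one entry, the list of rows, each a list of 7 numbers: the shift along the world's x, y, z as a fraction of full scale, then the turn, a rotation vector about the world's x, y, z as a fraction of full scale, then the opening, from -1 (shut) to 1 (fully open). A call has 1 to 12 rows; each row shifts and turns the commanded pose from where the row before left it; what a row does not reach is not made up. Full scale, the value 1, is 100 cm for a shift and pi/4 rad for a turn. A row lasts 1/12 s, in which the tool goes at most 41.7 mm and 7.16 degrees, less where a joint would pass 70% of its speed; a pose out of reach is approached as far as the arm can. A call with a number of a shift or a turn outside -1 to 1 is refused whole. A call with a gripper value outside its range is refused whole. The fingers move at their own pace and stop on an object; "newtons" is the grip in N (left out, the last holds). Time passes only in rows, so rows that do not move let the fingers close. It gives the time, the measured TCP pose, the force, the opening and the grip force at its end, in the units of the state.
- monitor.sense(): the state, without advancing time (a new reading comes with each control period).
- eyes.capture(name): name is "scene" or "top" or "wrist"; returns (picture, depth): 400x640x3 uint8, blue, green, red; 400x640 float32, m along the optical axis (not along the pixel's ray), 0 where there is no reading.
- eyes.camera_info(name): a dict with "K" (3x3 intrinsics, pixels), "dist" ([k1, k2, p1, p2, k3] as OpenCV has them; the pictures are not rectified), "world_to_cam" (4x4, takes a point from world to camera coordinates). Camera axes: x right, y down, z forward; pixel columns grow to the right and rows downward; lengths in m; the calibration is good to about 2 mm. A picture is of the moment at which its call begins: read the wrist's pose just before it. camera_info takes no time and is no camera call; for the wrist camera it gives the pose at the moment of the call.
- job.sign_off(): hands the job in; it is judged then, once.
The state is a dict: "t": time; "joint_positions": joint angles; "joint_velocities": joint speeds; "tau": joint torques, N m; "ee_pos": TCP position; "ee_rot": TCP orientation; "force": force on the tool from outside, world axes, zero at the start; "ft_torque": the same for the moment, N m; "gripper_width": finger opening in m; "grasp_force": force on a finger pad.
Only numpy, scipy, OpenCV 4.12 (cv2) and the standard library are available. Lean on these libraries where they do the work, as an engineer would, in place of code of your own. Each camera call takes 0.05 s, during which the arm holds its last target. There are 200 camera calls.

## Working session

There is one attempt and no reset: what is moved stays moved. The work goes in short steps, Python scripts to look and compute and a tool call to move; the robot and the scene stay as the last step left them, time stands still between calls to the robot, and variables do not carry over. Pictures are saved under pics/ and viewed, at most 10 in all, crops included, and the job is handed in when it is done.

Besides the shell and the picture viewer there is one more tool, called after "Emit:" in YAML: its name, and indented under it one key for each argument. servo_tool: Moves the arm, as the interface text tells. Its arguments: {"type":"object","properties":{"series":{"type":"array"},"newtons":{"type":"number"}},"required":["series"]}

```bash
mkdir -p pics; python3 - <<'E'
from bench import monitor, eyes, job, r
import cv2,numpy as np
for n in("scene","top"):
    p,d=eyes.capture(n); cv2.imwrite(f"pics/{n}.png",p); np.save(f"{n}_d.npy",d)
    i=eyes.camera_info(n); print(n,i["K"].tolist(),i["dist"],np.linalg.inv(i["world_to_cam"]).round(3).tolist())
s=monitor.sense();print({k:np.round(v,3).tolist() for k,v in s.items()})
E
```

```text
scene [[511.5876966672157, 0.0, 317.37870502853497], [0.0, 511.5876966672157, 199.18934389024247], [0.0, 0.0, 1.0]] [-0.04511945  0.          0.          0.          0.        ] [[0.153, 0.795, -0.587, 1.214], [0.988, -0.132, 0.08, -0.106], [-0.014, -0.592, -0.806, 0.941], [0.0, 0.0, 0.0, 1.0]]
top [[394.76680850079646, 0.0, 321.47036004025904], [0.0, 394.76680850079646, 204.15435736892832], [0.0, 0.0, 1.0]] [-0.04108999  0.          0.          0.          0.        ] [[-0.023, -0.998, 0.066, 0.491], [-1.0, 0.022, -0.014, -0.006], [0.013, -0.066, -0.998, 1.068], [0.0, 0.0, 0.0, 1.0]]
{'t': 0.1, 'joint_positions': [0.995, 0.343, 1.525, -0.0, 1.275, -0.146], 'joint_velocities': [-0.0, -0.001, -0.001, 0.001, 0.002, 0.001], 'tau': [0.001, -43.444, -24.649, -0.0, 0.005, -0.0], 'ee_pos': [0.219, 0.477, 0.231], 'ee_rot': [0.213, 0.977, -0.001, -0.0], 'force': [-0.359, 0.099, 0.93], 'ft_torque': [-0.013, 0.006, 0.078], 'grasp_force': 0.0, 'gripper_width': 0.085}
```

View pics/top.png

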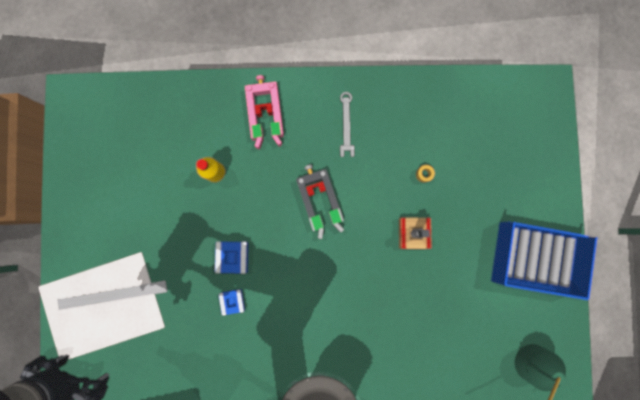

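View pics/scene.png

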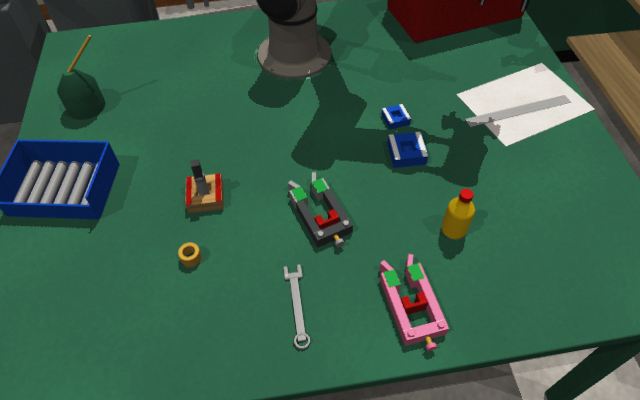

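Top view: the shaft is in the wooden block at (416,233). Two gauges look alike: dark steel at (320,202) and pink at (264,113), and I choose the dark steel one. Two blue blocks: large at (231,257) and small at (231,302), and I choose the large one. The oil bottle is at (210,168), the wrench at (347,125) and the bush at (426,173).

```bash
cat > h.py <<'E'
from bench import monitor, eyes, job, r
import cv2,numpy as np
def ray(i,uv,z):
    uv=np.array(uv,float).reshape(-1,1,2)
    n=cv2.undistortPoints(uv,i["K"],i["dist"]).reshape(-1,2)
    c=np.linalg.inv(i["world_to_cam"]); d=np.c_[n,np.ones(len(n))]@c[:3,:3].T; o=c[:3,3]
    return o+d*((z-o[2])/d[:,2])[:,None]
def masks(p):
    h=cv2.cvtColor(p,cv2.COLOR_BGR2HSV); H,S,V=cv2.split(h)
    u=lambda m:m.astype(np.uint8)*255
    return dict(green=u((H>50)&(H<75)&(S>150)&(V>120)),red=u(((H<6)|(H>174))&(S>150)&(V>80)),
      blue=u((H>105)&(H<125)&(S>130)&(V>60)),white=u((S<60)&(V>170)),dark=u((S<70)&(V<95)))
def blobs(m,a0=20):
    c,_=cv2.findContours(m,cv2.RETR_EXTERNAL,cv2.CHAIN_APPROX_NONE)
    return [x for x in c if cv2.contourArea(x)>=a0]
E
python3 - <<'E'
from h import *
for n in("top","scene"):
    p=cv2.imread(f"pics/{n}.png"); i=eyes.camera_info(n); M=masks(p)
    for k,z in(("green",.03),("red",.032),("blue",.03)):
        for c in blobs(M[k]):
            (u,v),s,a=cv2.minAreaRect(c); m=cv2.moments(c); u,v=m["m10"]/m["m00"],m["m01"]/m["m00"]
            print(n,k,(round(u),round(v)),np.round(s,1),round(a,1),ray(i,[u,v],z)[0].round(4))
p=cv2.imread("pics/top.png")
a=cv2.resize(p[150:315,190:450],None,fx=3,fy=3,interpolation=2);cv2.imwrite("pics/crop.png",a)
i=eyes.camera_info("top");print(ray(i,[[416,233]],.03))
E
```

```text
top green (317, 222) [12.3  6.6] 71.6 [ 0.5138 -0.0071  0.03  ]
top green (335, 216) [12.6  6.6] 71.6 [ 0.5281 -0.0553  0.03  ]
top green (256, 130) [10.  5.] 90.0 [0.7613 0.1481 0.03  ]
top green (275, 128) [9. 7.] 90.0 [0.7667 0.0995 0.03  ]
top red (428, 242) [ 3. 10.] 0.0 [ 0.4524 -0.2998  0.032 ]
top red (428, 224) [11.  2.] 90.0 [ 0.5023 -0.3006  0.032 ]
top red (403, 232) [29.  3.] 90.0 [ 0.481  -0.2331  0.032 ]
top red (315, 188) [ 9.8 17.4] 70.0 [ 0.6037 -0.0053  0.032 ]
top red (202, 164) [8. 9.] 90.0 [0.6731 0.2944 0.032 ]
top red (263, 108) [11.5 16.9] 80.5 [0.8197 0.1302 0.032 ]
top blue (231, 302) [22.7 12.3] 81.3 [0.3111 0.2205 0.03  ]
top blue (230, 257) [30. 18.] 90.0 [0.4264 0.2201 0.03  ]
top blue (544, 260) [99.3 64.4] 9.5 [ 0.398 -0.611  0.03 ]
scene green (392, 278) [16.3 11.1] 68.2 [0.7664 0.0999 0.03  ]
scene green (415, 272) [15.7 10.2] 67.4 [0.7606 0.1498 0.03  ]
scene green (299, 193) [13.9 10.3] 60.3 [ 0.5281 -0.054   0.03  ]
scene green (319, 185) [13.2  9.4] 59.0 [ 0.513  -0.0052  0.03  ]
scene red (414, 301) [12.9 25.2] 73.6 [0.8226 0.1308 0.032 ]
scene red (327, 217) [10.2 21.9] 66.8 [ 0.6037 -0.0033  0.032 ]
scene red (466, 194) [ 9. 12.] 90.0 [0.5914 0.3127 0.032 ]
scene red (188, 191) [27.  4.] 90.0 [ 0.4835 -0.299   0.032 ]
scene red (218, 187) [ 5. 28.] 0.0 [ 0.4828 -0.2325  0.032 ]
scene blue (57, 178) [117.8  77.7] 1.6 [ 0.3931 -0.6045  0.03  ]
scene blue (407, 151) [33.1 37.6] 84.0 [0.4449 0.2172 0.03  ]
scene blue (396, 117) [25.2 22.7] 60.9 [0.3313 0.2185 0.03  ]
[[ 0.47806323 -0.26828825  0.03      ]]
```

View pics/crop.png

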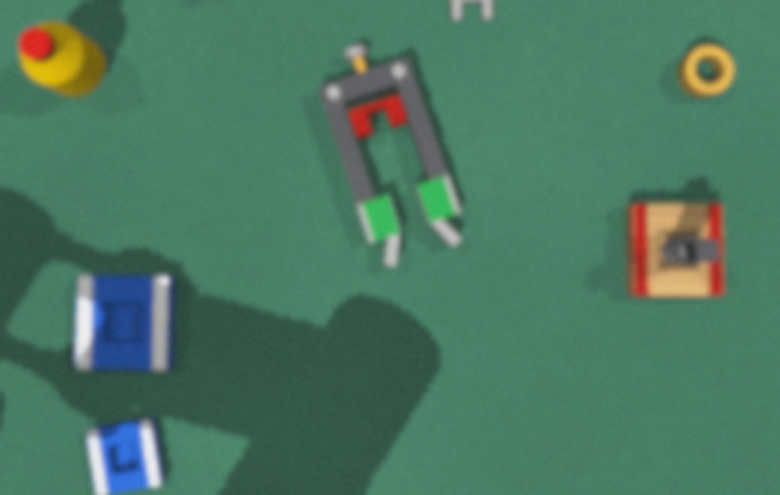

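The crop confirms the choice: dark steel gauge with its mouth toward the robot, large blue block, and shaft in the wooden block. Setting out towards the shaft.

Emit:
servo_tool:
  series:
    - [[0.012,-0.037,0.002,0,0,0.137,1],[0.012,-0.037,0.002,0,0,0.137,1],[0.012,-0.037,0.002,0,0,0.137,1],[0.012,-0.037,0.002,0,0,0.136,1],[0.012,-0.037,0.002,0,0,0,1],[0.012,-0.037,0.002,0,0,0,1],[0.012,-0.037,0.002,0,0,0,1],[0.012,-0.037,0.002,0,0,0,1],[0.012,-0.037,0.002,0,0,0,1],[0.012,-0.037,0.002,0,0,0,1],[0.012,-0.037,0,0,0,0,1],[0.012,-0.037,0,0,0,0,1]]

```text
t: 1.1
ee_pos: [0.3624, 0.0325, 0.2514]
ee_rot: [0.002, 1.0, 0.0, 0.0]
force: [1.6, 0.4, 0.3]
gripper_width: 0.0857
grasp_force: 0.0
```

Emit:
servo_tool:
  series:
    - [[0.012,-0.037,0,0,0,0,1],[0.012,-0.037,0,0,0,0,1],[0.012,-0.037,0,0,0,0,1],[0.012,-0.037,0,0,0,0,1],[0.012,-0.037,0,0,0,0,1],[0.012,-0.037,0,0,0,0,1],[0.01,-0.03,0,0,0,0,1],[0,0,0,0,0,0,1],[0,0,0,0,0,0,1]]

```text
t: 1.85
ee_pos: [0.4442, -0.2186, 0.2503]
ee_rot: [0.003, 1.0, 0.001, -0.001]
force: [-0.5, 0.7, -0.9]
gripper_width: 0.0853
grasp_force: 0.0
```

```bash
python3 - <<'E'
from h import *
s=monitor.sense();i=eyes.camera_info("wrist");p,d=eyes.capture("wrist");cv2.imwrite("pics/w1.png",p);np.save("w1d.npy",d)
print(s["t"],s["ee_pos"].round(4) if hasattr(s["ee_pos"],"round") else s["ee_pos"],np.round(s["ee_rot"],4),np.round(s["joint_positions"],2))
print(i["K"].tolist(),i["dist"],np.linalg.inv(i["world_to_cam"]).round(3).tolist())
E
```

```text
1.85 [ 0.4442 -0.2186  0.2503] [ 3.e-03  1.e+00  7.e-04 -8.e-04] [-0.61  0.27  1.57  0.    1.3  -2.18]
[[306.3766530530031, 0.0, 316.28750964780545], [0.0, 306.3766530530031, 200.00378759447622], [0.0, 0.0, 1.0]] [0.01253436 0.         0.         0.         0.        ] [[0.006, 0.963, 0.269, 0.376], [1.0, -0.006, -0.001, -0.218], [0.001, 0.269, -0.963, 0.393], [0.0, 0.0, 0.0, 1.0]]
```

View pics/w1.png

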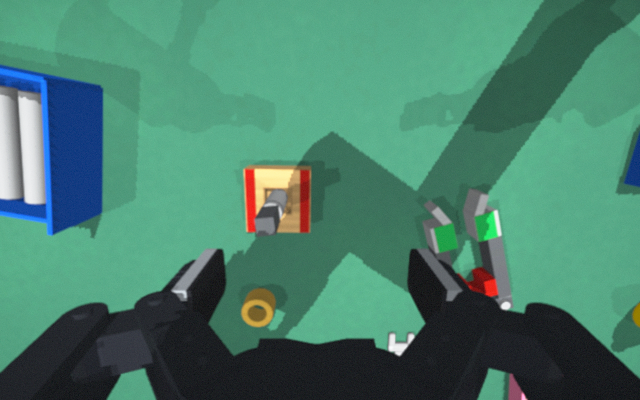

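Wrist view: wooden block at (278,200), shaft head top about (265,230), gauge green strips at (445,238) and (487,225).

```bash
cat >> h.py <<'E'
def cloud(i,d):
    v,u=np.nonzero(d>0); n=cv2.undistortPoints(np.c_[u,v].astype(float).reshape(-1,1,2),i["K"],i["dist"]).reshape(-1,2)
    z=d[v,u]; c=np.linalg.inv(i["world_to_cam"])
    return np.c_[u,v],(np.c_[n,np.ones(len(n))]*z[:,None])@c[:3,:3].T+c[:3,3]
E
python3 - <<'E'
from h import *
i=eyes.camera_info("wrist");p=cv2.imread("pics/w1.png");d=np.load("w1d.npy");M=masks(p)
uv,P=cloud(i,d)
b=(uv[:,0]>235)&(uv[:,0]<320)&(uv[:,1]>150)&(uv[:,1]<250)
print("bench z",np.median(P[(uv[:,1]<100)&(uv[:,0]>200)][:,2]),"max",P[b][:,2].max())
t=b&(P[:,2]>.112); Q=P[t]; print(t.sum(),Q.mean(0),Q.min(0),Q.max(0)); print(cv2.minAreaRect((Q[:,:2]*1000).astype(np.float32)))
rect=cv2.minAreaRect(uv[t].astype(np.float32));print(rect,ray(i,cv2.boxPoints(rect),.12).round(4).tolist())
for k,z in(("red",.03),("green",.03)):
  for c in blobs(M[k]):
    m=cv2.moments(c);q=[m["m10"]/m["m00"],m["m01"]/m["m00"]];R=cv2.minAreaRect(c)
    print(k,np.round(q),ray(i,q,z)[0].round(4),cv2.minAreaRect((ray(i,c.reshape(-1,2),z)[:,:2]*1000).astype(np.float32)))
cv2.imwrite("pics/w1c.png",cv2.resize(p[155:245,230:330],None,fx=6,fy=6,interpolation=2))
E
```

```text
bench z 0.0006887198817865925 max 0.1232847078696277
423 [ 0.47749756 -0.26530577  0.12012587] [ 0.46863132 -0.27572209  0.11203528] [ 0.48792977 -0.25594901  0.12328471]
((478.52850341796875, -265.916259765625), (18.666929244995117, 18.47749900817871), 5.485649108886719)
((265.0899963378906, 225.62997436523438), (21.354625701904297, 20.647518157958984), 81.8698959350586) [[0.4684, -0.2759, 0.12], [0.4656, -0.2566, 0.12], [0.4869, -0.2546, 0.12], [0.4898, -0.2743, 0.12]]
red [483. 283.] [0.5927 0.0039 0.03  ] ((592.17626953125, 0.8942337036132812), (59.14044189453125, 32.784244537353516), 40.25633239746094)
red [304. 201.] [ 0.4787 -0.2316  0.03  ] ((479.3722839355469, -231.7071533203125), (10.13491153717041, 78.32891845703125), 88.91999816894531)
red [250. 199.] [ 0.4761 -0.298   0.03  ] ((478.4437255859375, -297.43817138671875), (11.412280082702637, 79.44548034667969), 89.02690124511719)
green [446. 238.] [ 0.5282 -0.0516  0.03  ] ((528.7103881835938, -51.68547058105469), (35.49913787841797, 23.69247817993164), 16.142614364624023)
green [486. 226.] [ 0.5134 -0.0035  0.03  ] ((513.751953125, -3.4574785232543945), (35.35342025756836, 22.134775161743164), 17.182554244995117)
```

View pics/w1c.png

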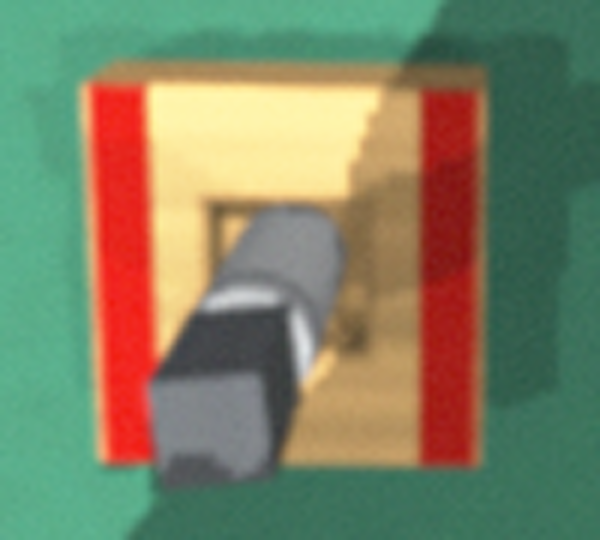

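Emit:
servo_tool:
  series:
    - [[0.017,-0.0235,0,0,0,0.072,1],[0.017,-0.0235,0,0,0,0.072,1],[0,0,-0.03,0,0,0,1],[0,0,-0.03,0,0,0,1],[0,0,-0.03,0,0,0,1],[0,0,-0.03,0,0,0,1],[0,0,-0.03,0,0,0,1],[0,0,-0.016,0,0,0,1],[0,0,0,0,0,0,1]]

```text
t: 2.65
ee_pos: [0.4763, -0.2613, 0.082]
ee_rot: [-0.056, 0.998, 0.003, -0.003]
force: [-0.6, 0.9, -0.1]
gripper_width: 0.0852
grasp_force: 0.0
```

Emit:
servo_tool:
  newtons: 60
  series:
    - [[0,0,0,0,0,0,-1],[0,0,0,0,0,0,-1],[0,0,0,0,0,0,-1],[0,0,0,0,0,0,-1],[0,0,0,0,0,0,-1],[0,0,0,0,0,0,-1],[0,0,0,0,0,0,-1],[0,0,0,0,0,0,-1],[0,0,0,0,0,0,-1],[0,0,0,0,0,0,-1]]

```text
t: 3.48
ee_pos: [0.479, -0.2651, 0.0862]
ee_rot: [-0.055, 0.999, -0.001, 0.001]
force: [-0.4, 0.2, 5.7]
gripper_width: 0.0174
grasp_force: 59.8
```

Emit:
servo_tool:
  series:
    - [[0,0,0.02,0,0,0,-1],[0,0,0.02,0,0,0,-1],[0,0,0.02,0,0,0,-1],[-0.0054,0.0355,0,0,0,0.058,-1],[-0.0054,0.0355,0,0,0,0.058,-1],[-0.0054,0.0355,0,0,0,0.058,-1],[-0.0054,0.0355,0,0,0,0.058,-1],[-0.0054,0.0355,0,0,0,0,-1],[-0.0054,0.0355,0,0,0,0,-1],[0,0,0,0,0,0,-1],[0,0,0,0,0,0,-1],[0,0,0,0,0,0,-1]]

```text
t: 4.48
ee_pos: [0.4459, -0.0515, 0.145]
ee_rot: [-0.146, 0.989, 0.0, -0.0]
force: [0.2, -0.7, -4.8]
gripper_width: 0.0172
grasp_force: 60.6
```

```bash
cat > g.py <<'E'
from h import *
import sys
s=monitor.sense();i=eyes.camera_info("wrist");p,d=eyes.capture("wrist");n=sys.argv[1];cv2.imwrite(f"pics/{n}.png",p);np.save(n+".npy",d)
print(s["t"],np.round(s["ee_pos"],4),np.round(s["ee_rot"],4),np.round(s["force"],1))
M=masks(p)
for c in blobs(M["green"],40):
    m=cv2.moments(c);q=[m["m10"]/m["m00"],m["m01"]/m["m00"]]
    print(np.round(q),m["m00"],ray(i,q,.03)[0].round(4),cv2.minAreaRect((ray(i,c.reshape(-1,2),.03)[:,:2]*1000).astype(np.float32)))
E
python3 g.py w2
```

```text
4.4833 [ 0.4459 -0.0515  0.145 ] [-1.458e-01  9.893e-01  0.000e+00 -3.000e-04] [ 0.2 -0.7 -4.8]
```

View pics/w2.png

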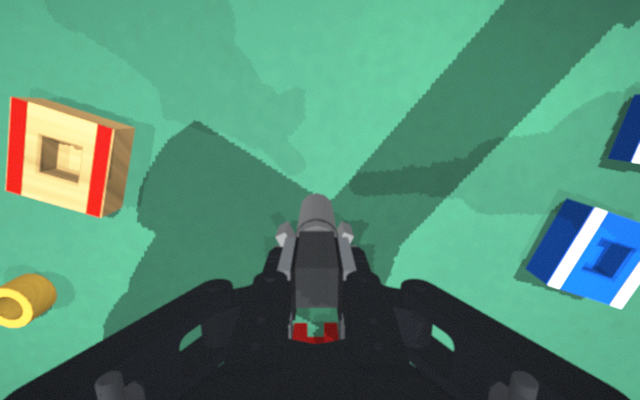

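The wrist camera looks back toward the base, so the gripper hides the gauge except the red anvils at (317,332), which sit centred between the fingers. The pocket of the large blue block is at (605,262). I'll lower the shaft in front of the mouth and check with the scene camera.

Emit:
servo_tool:
  series:
    - [[0,0,-0.02,0,0,0,-1],[0,0,-0.02,0,0,0,-1],[0,0,-0.015,0,0,0,-1],[0,0,-0.009,0,0,0,-1],[0,0,0,0,0,0,-1],[0,0,0,0,0,0,-1]]

```text
t: 5.03
ee_pos: [0.4461, -0.0522, 0.0812]
ee_rot: [-0.145, 0.989, 0.0, -0.0]
force: [0.1, -0.2, -3.9]
gripper_width: 0.0172
grasp_force: 60.5
```

```bash
python3 - <<'E'
from h import *
p,d=eyes.capture("scene");i=eyes.camera_info("scene");cv2.imwrite("pics/s2.png",p);np.save("s2.npy",d)
uv,P=cloud(i,d)
s=monitor.sense();print(np.round(s["ee_pos"],4),np.round(s["ee_rot"],4),np.round(s["force"],1))
M=masks(p)
for c in blobs(M["green"]):
    m=cv2.moments(c);q=[m["m10"]/m["m00"],m["m01"]/m["m00"]];print(np.round(q),ray(i,q,.03)[0])
g=np.array([.957,.291]);t=np.array(s["ee_pos"][:2])
# shaft points near tcp, in z slices
b=np.linalg.norm(P[:,:2]-t,axis=1)<.03
for z in(.004,.015,.03,.045,.06,.07):
    q=P[b&(abs(P[:,2]-z)<.005)]
    if len(q): print(z,len(q),q.min(0).round(4),q.max(0).round(4))
cv2.imwrite("pics/s2c.png",cv2.resize(p[120:260,220:440],None,fx=3.6,fy=3.6,interpolation=2))
# blue pocket: depth below top
b=(abs(P[:,0]-.435)<.05)&(abs(P[:,1]-.219)<.05)&(P[:,2]>.024)&(P[:,2]<.04);print(cv2.minAreaRect((P[b][:,:2]*1000).astype(np.float32)))
E
```

```text
[ 0.4466 -0.0522  0.0817] [-1.449e-01  9.894e-01 -1.000e-04  3.000e-04] [ 0.8 -0.5 -3.7]
[392. 278.] [0.76639544 0.09993762 0.03      ]
[415. 272.] [0.76062216 0.14975008 0.03      ]
0.004 201 [ 0.4206 -0.0822 -0.001 ] [ 0.4757 -0.0237  0.0087]
0.015 25 [ 0.4477 -0.0629  0.0103] [ 0.4604 -0.0417  0.0196]
0.03 31 [ 0.4491 -0.0629  0.0251] [ 0.4616 -0.0407  0.0347]
0.045 35 [ 0.4458 -0.0631  0.0401] [ 0.46   -0.04    0.0497]
0.06 31 [ 0.4507 -0.0628  0.0551] [ 0.4619 -0.0419  0.0645]
0.07 30 [ 0.4511 -0.0624  0.0652] [ 0.4601 -0.0418  0.0738]
((429.7411804199219, 221.9080047607422), (81.70667266845703, 85.09647369384766), 88.0442123413086)
```

View pics/s2c.png

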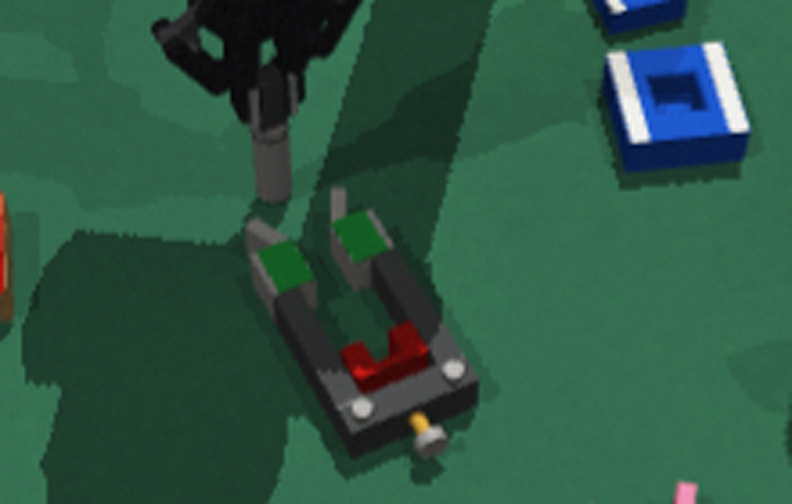

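Scene crop: the shaft hangs upright in front of the mouth, centred on the TCP. The scene camera puts it within 1 mm of the slot axis, and the blue pocket is at about crop (675,92). Entering the lead-in.

Emit:
servo_tool:
  series:
    - [[0.0077,0.0023,-0.001,0,0,0,-1],[0.0077,0.0023,-0.001,0,0,0,-1],[0.0077,0.0023,0,0,0,0,-1],[0.0077,0.0023,0,0,0,0,-1],[0.0077,0.0024,0,0,0,0,-1],[0.0077,0.0024,0,0,0,0,-1],[0,0,0,0,0,0,-1]]

```text
t: 5.67
ee_pos: [0.4942, -0.0371, 0.0794]
ee_rot: [-0.146, 0.989, -0.0, 0.001]
force: [0.6, 0.7, -4.1]
gripper_width: 0.0175
grasp_force: 60.6
```

Emit:
servo_tool:
  series:
    - [[0.0038,0.0012,0,0,0,0,-1],[0.0038,0.0012,0,0,0,0,-1],[0.0038,0.0012,0,0,0,0,-1],[0,0,0,0,0,0,-1]]

```text
t: 6.0
ee_pos: [0.5044, -0.0342, 0.0793]
ee_rot: [-0.145, 0.989, -0.0, 0.0]
force: [0.3, -2.9, -4.8]
gripper_width: 0.0175
grasp_force: 60.5
```

Emit:
servo_tool:
  series:
    - [[0.004,0.0007,0,0,0,0,-1],[0.0038,0.0012,0,0,0,0,-1],[0.0038,0.0012,0,0,0,0,-1],[0,0,0,0,0,0,-1]]

```text
t: 6.33
ee_pos: [0.5163, -0.0307, 0.0794]
ee_rot: [-0.145, 0.989, 0.0, 0.001]
force: [1.3, -2.3, -4.4]
gripper_width: 0.0172
grasp_force: 60.6
```

Emit:
servo_tool:
  series:
    - [[0.004,0.0007,0,0,0,0,-1],[0.0038,0.0012,0,0,0,0,-1],[0.0038,0.0012,0,0,0,0,-1],[0,0,0,0,0,0,-1]]

```text
t: 6.67
ee_pos: [0.5277, -0.0275, 0.0793]
ee_rot: [-0.145, 0.989, 0.0, 0.0]
force: [0.2, 0.2, -3.6]
gripper_width: 0.0172
grasp_force: 60.6
```

Emit:
servo_tool:
  series:
    - [[0.0038,0.0012,0,0,0,0,-1],[0.0038,0.0012,0,0,0,0,-1],[0.0038,0.0012,0,0,0,0,-1],[0,0,0,0,0,0,-1]]

```text
t: 7.0
ee_pos: [0.5392, -0.024, 0.0794]
ee_rot: [-0.145, 0.989, -0.0, 0.001]
force: [-0.4, 0.1, -4.3]
gripper_width: 0.0173
grasp_force: 60.6
```

Emit:
servo_tool:
  series:
    - [[0.0038,0.0012,0,0,0,0,-1],[0.0038,0.0012,0,0,0,0,-1],[0.0038,0.0012,0,0,0,0,-1],[0.0019,0.0006,0,0,0,0,-1],[0,0,0,0,0,0,-1]]

```text
t: 7.42
ee_pos: [0.5521, -0.0198, 0.0793]
ee_rot: [-0.146, 0.989, -0.0, 0.0]
force: [-0.0, -0.9, -4.7]
gripper_width: 0.0175
grasp_force: 60.6
```

Emit:
servo_tool:
  series:
    - [[0.001,0.0003,0,0,0,0,-1],[0.001,0.0003,0,0,0,0,-1],[0.001,0.0003,0,0,0,0,-1]]

```text
t: 7.67
ee_pos: [0.5545, -0.0191, 0.0793]
ee_rot: [-0.145, 0.989, 0.0, -0.0]
force: [1.4, 1.2, -4.9]
gripper_width: 0.0171
grasp_force: 60.6
```

Emit:
servo_tool:
  series:
    - [[0.001,0.0003,0,0,0,0,-1],[0.001,0.0003,0,0,0,0,-1],[0.001,0.0003,0,0,0,0,-1]]

```text
t: 7.92
ee_pos: [0.5576, -0.0182, 0.0793]
ee_rot: [-0.145, 0.989, 0.0, 0.0]
force: [0.5, -0.5, -4.5]
gripper_width: 0.0173
grasp_force: 60.6
```

Emit:
servo_tool:
  series:
    - [[0.001,0.0003,0,0,0,0,-1],[0.001,0.0003,0,0,0,0,-1],[0.001,0.0003,0,0,0,0,-1]]

```text
t: 8.17
ee_pos: [0.5606, -0.0173, 0.0793]
ee_rot: [-0.145, 0.989, 0.0, -0.0]
force: [0.1, 0.0, -4.7]
gripper_width: 0.0166
grasp_force: 60.6
```

Emit:
servo_tool:
  series:
    - [[0.001,0.0003,0,0,0,0,-1],[0.001,0.0003,0,0,0,0,-1],[0.001,0.0003,0,0,0,0,-1]]

```text
t: 8.42
ee_pos: [0.5636, -0.0163, 0.0793]
ee_rot: [-0.145, 0.989, 0.0, -0.0]
force: [-0.2, -0.5, -3.9]
gripper_width: 0.0172
grasp_force: 60.6
```

Emit:
servo_tool:
  series:
    - [[0.001,0.0003,0,0,0,0,-1],[0.001,0.0003,0,0,0,0,-1],[0.001,0.0003,0,0,0,0,-1],[0.001,0.0003,0,0,0,0,-1]]

```text
t: 8.75
ee_pos: [0.5676, -0.0151, 0.0793]
ee_rot: [-0.145, 0.989, 0.0, -0.0]
force: [-0.5, 0.2, -4.0]
gripper_width: 0.0171
grasp_force: 60.6
```

Emit:
servo_tool:
  series:
    - [[0.001,0.0003,0,0,0,0,-1],[0.001,0.0003,0,0,0,0,-1],[0.001,0.0003,0,0,0,0,-1],[0.001,0.0003,0,0,0,0,-1]]

```text
t: 9.08
ee_pos: [0.5716, -0.0139, 0.0792]
ee_rot: [-0.145, 0.989, 0.0, -0.0]
force: [-0.0, 0.4, -3.7]
gripper_width: 0.0175
grasp_force: 60.6
```

Emit:
servo_tool:
  series:
    - [[0.001,0.0003,0,0,0,0,-1],[0.001,0.0003,0,0,0,0,-1],[0.001,0.0003,0,0,0,0,-1]]

```text
t: 9.33
ee_pos: [0.5746, -0.013, 0.0793]
ee_rot: [-0.145, 0.989, 0.0, -0.0]
force: [0.7, -0.2, -4.4]
gripper_width: 0.017
grasp_force: 60.6
```

Emit:
servo_tool:
  series:
    - [[0.001,0.0003,0,0,0,0,-1],[0.001,0.0003,0,0,0,0,-1],[0.001,0.0003,0,0,0,0,-1]]

```text
t: 9.58
ee_pos: [0.5776, -0.0121, 0.0792]
ee_rot: [-0.145, 0.989, 0.0, -0.0]
force: [0.3, -0.3, -4.5]
gripper_width: 0.0169
grasp_force: 60.6
```

Emit:
servo_tool:
  series:
    - [[0.001,0.0003,0,0,0,0,-1],[0.001,0.0003,0,0,0,0,-1]]

```text
t: 9.75
ee_pos: [0.5796, -0.0115, 0.0793]
ee_rot: [-0.145, 0.989, 0.0, -0.0]
force: [0.2, 0.2, -4.1]
gripper_width: 0.0167
grasp_force: 60.6
```

Emit:
servo_tool:
  series:
    - [[0.001,0.0003,0,0,0,0,-1],[0.001,0.0003,0,0,0,0,-1]]

```text
t: 9.92
ee_pos: [0.5816, -0.0109, 0.0793]
ee_rot: [-0.145, 0.989, 0.0, -0.0]
force: [-0.1, -0.6, -4.5]
gripper_width: 0.0172
grasp_force: 60.6
```

Emit:
servo_tool:
  series:
    - [[0.001,0.0003,0,0,0,0,-1],[0.001,0.0003,0,0,0,0,-1]]

```text
t: 10.08
ee_pos: [0.5836, -0.0103, 0.0793]
ee_rot: [-0.145, 0.989, 0.0, -0.0]
force: [-0.1, -1.1, -4.4]
gripper_width: 0.0171
grasp_force: 60.6
```

Emit:
servo_tool:
  series:
    - [[0.001,0.0003,0,0,0,0,-1],[0.0005,0.0001,0,0,0,0,-1]]

```text
t: 10.25
ee_pos: [0.5844, -0.0102, 0.0791]
ee_rot: [-0.145, 0.989, -0.0, -0.001]
force: [-3.3, -2.3, -3.0]
gripper_width: 0.017
grasp_force: 60.7
```

Emit:
servo_tool:
  series:
    - [[0.0005,0.0001,0,0,0,0,-1],[0,0,0,0,0,0,-1]]

```text
t: 10.42
ee_pos: [0.5848, -0.0103, 0.079]
ee_rot: [-0.145, 0.989, -0.0, -0.001]
force: [-3.5, -4.0, -3.4]
gripper_width: 0.0172
grasp_force: 60.7
```

Emit:
servo_tool:
  series:
    - [[0.0005,-0.0002,0,0,0,0,-1],[0,0,0,0,0,0,-1]]

```text
t: 10.58
ee_pos: [0.5852, -0.0104, 0.079]
ee_rot: [-0.145, 0.989, 0.0, -0.001]
force: [-3.8, -3.0, -4.3]
gripper_width: 0.017
grasp_force: 60.7
```

Emit:
servo_tool:
  series:
    - [[0.0007,-0.0001,0,0,0,0,-1],[0,0,0,0,0,0,-1]]

```text
t: 10.75
ee_pos: [0.5855, -0.0104, 0.0789]
ee_rot: [-0.145, 0.989, 0.0, -0.002]
force: [-4.7, -2.8, -2.3]
gripper_width: 0.0172
grasp_force: 61.0
```

Emit:
servo_tool:
  series:
    - [[0.001,0.0001,0,0,0,0,-1],[0,0,0,0,0,0,-1]]

```text
t: 10.92
ee_pos: [0.586, -0.0103, 0.0788]
ee_rot: [-0.145, 0.989, 0.0, -0.002]
force: [-6.8, -2.8, -2.4]
gripper_width: 0.0169
grasp_force: 61.0
```

Emit:
servo_tool:
  series:
    - [[0.0004,0.0001,0,0,0,0,-1],[0,0,0,0,0,0,-1],[0,0,0,0,0,0,-1],[0,0,0,0,0,0,-1],[0,0,0,0,0,0,-1],[0,0,0,0,0,0,-1]]

```text
t: 11.42
ee_pos: [0.5861, -0.0103, 0.0788]
ee_rot: [-0.145, 0.989, 0.0, -0.002]
force: [-7.9, -3.3, -0.5]
gripper_width: 0.0169
grasp_force: 61.0
```

Emit:
servo_tool:
  series:
    - [[0,0,0,0,0,0,-1],[0,0,0,0,0,0,-1],[0,0,0,0,0,0,-1],[0,0,0,0,0,0,-1],[0,0,0,0,0,0,-1],[0,0,0,0,0,0,-1],[0,0,0,0,0,0,-1],[0,0,0,0,0,0,-1]]

```text
t: 12.08
ee_pos: [0.5861, -0.0103, 0.0788]
ee_rot: [-0.145, 0.989, 0.0, -0.002]
force: [-7.6, -3.5, -1.6]
gripper_width: 0.0175
grasp_force: 61.0
```

Stopped at the anvils with about 8.3 N held for over a second. Drawing back.

Emit:
servo_tool:
  series:
    - [[-0.0038,-0.0008,0,0,0,0,-1],[-0.0038,-0.0012,0,0,0,0,-1],[-0.0038,-0.0012,0,0,0,0,-1],[-0.0038,-0.0012,0,0,0,0,-1],[-0.0038,-0.0012,0,0,0,0,-1],[-0.0038,-0.0012,0,0,0,0,-1],[-0.0038,-0.0012,0,0,0,0,-1],[0,0,0,0,0,0,-1],[0,0,0,0,0,0,-1]]

```text
t: 12.83
ee_pos: [0.5615, -0.0181, 0.0794]
ee_rot: [-0.145, 0.989, 0.0, 0.0]
force: [-0.5, 0.2, -4.6]
gripper_width: 0.0173
grasp_force: 60.6
```

Emit:
servo_tool:
  series:
    - [[-0.0038,-0.001,0,0,0,0,-1],[-0.0038,-0.001,0,0,0,0,-1],[-0.0038,-0.001,0,0,0,0,-1],[-0.0038,-0.001,0,0,0,0,-1],[-0.0038,-0.001,0,0,0,0,-1],[-0.0038,-0.0011,0,0,0,0,-1],[0,0,0,0,0,0,-1]]

```text
t: 13.42
ee_pos: [0.5378, -0.0242, 0.0792]
ee_rot: [-0.145, 0.989, 0.0, -0.0]
force: [0.0, 0.1, -3.7]
gripper_width: 0.017
grasp_force: 60.6
```

Emit:
servo_tool:
  series:
    - [[-0.0038,-0.0012,0,0,0,0,-1],[-0.0038,-0.0012,0,0,0,0,-1],[-0.0038,-0.0012,0,0,0,0,-1],[-0.0038,-0.0012,0,0,0,0,-1],[0,0,0,0,0,0,-1]]

```text
t: 13.83
ee_pos: [0.5226, -0.029, 0.0792]
ee_rot: [-0.145, 0.989, 0.0, -0.001]
force: [-0.2, -0.1, -4.5]
gripper_width: 0.017
grasp_force: 60.6
```

Emit:
servo_tool:
  series:
    - [[-0.0038,-0.0012,0,0,0,0,-1],[-0.0038,-0.0012,0,0,0,0,-1],[-0.0038,-0.0012,0,0,0,0,-1],[-0.0038,-0.0012,0,0,0,0,-1],[-0.0038,-0.0012,0,0,0,0,-1],[-0.0077,-0.0023,0,0,0,0,-1],[-0.0077,-0.0023,0,0,0,0,-1],[-0.0077,-0.0023,0,0,0,0,-1],[-0.0077,-0.0023,0,0,0,0,-1],[-0.0077,-0.0023,0,0,0,0,-1],[-0.0077,-0.0023,0,0,0,0,-1],[0,0,0,0,0,0,-1]]

```text
t: 14.83
ee_pos: [0.4564, -0.0489, 0.0792]
ee_rot: [-0.145, 0.989, 0.0, -0.001]
force: [-0.7, 0.9, -4.1]
gripper_width: 0.0171
grasp_force: 60.6
```

Emit:
servo_tool:
  series:
    - [[-0.005,-0.0015,0.01,0,0,0,-1],[0,0,0.02,0,0,0,-1],[0,0,0.02,0,0,0,-1],[0,0,0.02,0,0,0,-1],[0,0.031,0,0,0,0,-1],[0,0.031,0,0,0,0,-1],[0,0.031,0,0,0,0,-1],[0,0.031,0,0,0,0,-1],[0,0.031,0,0,0,0,-1],[0,0.031,0,0,0,0,-1],[0,0,0,0,0,0,-1],[0,0,0,0,0,0,-1]]

```text
t: 15.83
ee_pos: [0.4532, 0.1372, 0.1499]
ee_rot: [-0.147, 0.989, 0.0, 0.0]
force: [0.4, -0.3, -5.2]
gripper_width: 0.017
grasp_force: 61.4
```

```bash
python3 g.py w3; python3 - <<'E'
from h import *
def rep(n,p,d):
    i=eyes.camera_info(n);M=masks(p);uv,P=cloud(i,d)
    b=(abs(P[:,0]-.43)<.055)&(abs(P[:,1]-.22)<.055)
    t=b&(P[:,2]>.026)&(P[:,2]<.034); f=b&(P[:,2]>.006)&(P[:,2]<.016)&(abs(P[:,0]-.43)<.03)&(abs(P[:,1]-.22)<.03)
    print(n,"top",t.sum(),cv2.minAreaRect((P[t][:,:2]*1000).astype(np.float32)),"floor",f.sum(),P[f].min(0) if f.any() else 0,P[f].max(0) if f.any() else 0)
    m=np.zeros(p.shape[:2],np.uint8);m[uv[t][:,1],uv[t][:,0]]=255
    c=max(blobs(m),key=cv2.contourArea);q=ray(i,c.reshape(-1,2),.03)
    print(" edge",cv2.minAreaRect((q[:,:2]*1000).astype(np.float32)))
    cc,h=cv2.findContours(m,cv2.RETR_CCOMP,cv2.CHAIN_APPROX_NONE)
    for k,x in enumerate(cc):
        if h[0][k][3]>=0 and cv2.contourArea(x)>30: print(" hole",cv2.minAreaRect((ray(i,x.reshape(-1,2),.03)[:,:2]*1000).astype(np.float32)))
rep("wrist",cv2.imread("pics/w3.png"),np.load("w3.npy"))
rep("top",cv2.imread("pics/top.png"),np.load("top_d.npy"))
rep("scene",cv2.imread("pics/s2.png"),np.load("s2.npy"))
E
```

```text
15.8333 [0.4532 0.1372 0.1499] [-1.472e-01  9.891e-01  0.000e+00  4.000e-04] [ 0.4 -0.3 -5.2]
[142. 210.] 941.5 [ 0.5137 -0.0073  0.03  ] ((514.1134643554688, -7.266315460205078), (34.81916427612305, 24.22476577758789), 17.161100387573242)
[ 85. 211.] 913.0 [ 0.5288 -0.0556  0.03  ] ((528.7970581054688, -55.60785675048828), (34.72188186645508, 23.29567527770996), 16.83136558532715)
wrist top 6888 ((427.6090087890625, 220.310302734375), (80.7724609375, 80.96540069580078), 88.24197387695312) floor 1000 [0.41234704 0.20986602 0.00834504] [0.44464964 0.23725864 0.0159934 ]
 edge ((427.6922607421875, 219.80511474609375), (81.51713562011719, 80.8431167602539), 87.90007781982422)
 hole ((427.0863952636719, 218.92738342285156), (33.612369537353516, 33.78879928588867), 87.97552490234375)
top top 766 ((426.1846618652344, 220.93899536132812), (81.06895446777344, 78.18107604980469), 87.86392974853516) floor 118 [0.41190685 0.20903468 0.0060076 ] [0.43912454 0.2383679  0.01429821]
 edge ((426.79779052734375, 220.10000610351562), (81.2593765258789, 77.96019744873047), 88.8025894165039)
 hole ((425.43328857421875, 219.87620544433594), (39.31676483154297, 33.76667785644531), 88.78634643554688)
scene top 747 ((429.7472229003906, 222.0845947265625), (81.3532943725586, 85.09647369384766), 88.0442123413086) floor 76 [0.40734412 0.21183222 0.00622627] [0.43220457 0.23932016 0.01525243]
 edge ((430.92987060546875, 221.64358520507812), (81.9073486328125, 85.35092163085938), 88.25780487060547)
 hole ((429.7102355957031, 221.1051025390625), (40.51447677612305, 36.22077560424805), 2.708555221557617)
```

View pics/w3.png

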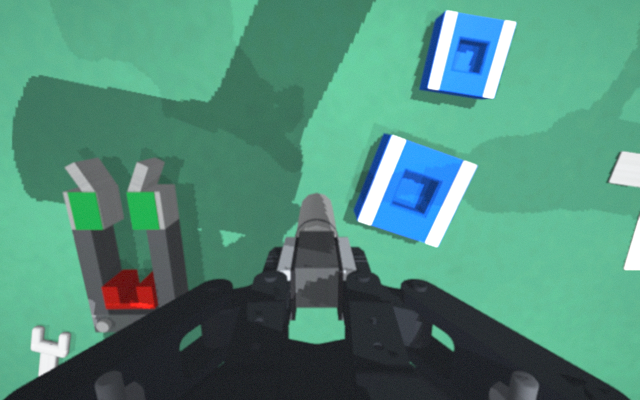

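Wrist view: large blue block with its pocket at (417,190), measured at about (0.427, 0.220) at the right size (81 mm block, 33 mm pocket). Going above it and down.

Emit:
servo_tool:
  series:
    - [[-0.0065,0.0206,0,0,0,0,-1],[-0.0065,0.0206,0,0,0,0,-1],[-0.0065,0.0206,0,0,0,0,-1],[-0.0065,0.0206,0,0,0,0,-1],[0,0,0,0,0,0,-1],[0,0,-0.015,0,0,0,-1],[0,0,-0.015,0,0,0,-1],[0,0,-0.01,0,0,0,-1],[0,0,-0.008,0,0,0,-1],[0,0,-0.006,0,0,0,-1],[0,0,0,0,0,0,-1],[0,0,0,0,0,0,-1]]

```text
t: 16.88
ee_pos: [0.4276, 0.2177, 0.0953]
ee_rot: [-0.145, 0.989, -0.0, -0.0]
force: [-0.3, -0.3, -4.2]
gripper_width: 0.0173
grasp_force: 61.7
```

Emit:
servo_tool:
  series:
    - [[0,0.002,-0.002,0,0,0,-1],[0,0,-0.002,0,0,0,-1],[0,0,-0.002,0,0,0,-1],[0,0,-0.001,0,0,0,-1],[0,0,0,0,0,0,-1],[0,0,0,0,0,0,-1]]

```text
t: 17.38
ee_pos: [0.4273, 0.2203, 0.0883]
ee_rot: [-0.145, 0.989, 0.0, -0.0]
force: [0.9, -0.3, -4.0]
gripper_width: 0.0173
grasp_force: 61.7
```

Emit:
servo_tool:
  series:
    - [[0,0,-0.001,0,0,0,-1],[0,0,0,0,0,0,-1]]

```text
t: 17.55
ee_pos: [0.4273, 0.2202, 0.0872]
ee_rot: [-0.145, 0.989, 0.0, -0.0]
force: [0.0, 0.4, -3.4]
gripper_width: 0.0172
grasp_force: 61.7
```

Emit:
servo_tool:
  series:
    - [[0,0,-0.0007,0,0,0,-1],[0,0,0,0,0,0,-1]]

```text
t: 17.72
ee_pos: [0.4274, 0.2202, 0.0865]
ee_rot: [-0.145, 0.989, 0.0, 0.0]
force: [0.1, 0.1, -4.3]
gripper_width: 0.0173
grasp_force: 61.7
```

Emit:
servo_tool:
  series:
    - [[0,0,-0.0007,0,0,0,-1],[0,0,0,0,0,0,-1]]

```text
t: 17.88
ee_pos: [0.4275, 0.2203, 0.0865]
ee_rot: [-0.145, 0.989, 0.0, 0.0]
force: [-1.3, -0.7, 3.6]
gripper_width: 0.0174
grasp_force: 62.8
```

Foot is on the floor. Letting go and rising.

Emit:
servo_tool:
  newtons: 20
  series:
    - [[0,0,0,0,0,0,-1],[0,0,0,0,0,0,-0.4],[0,0,0,0,0,0,-0.2],[0,0,0,0,0,0,0.2],[0,0,0,0,0,0,0.6],[0,0,0,0,0,0,1],[0,0,0,0,0,0,1],[0,0,0,0,0,0,1],[0,0,0,0,0,0,1],[0,0,0,0,0,0,1]]

```text
t: 18.72
ee_pos: [0.4273, 0.2202, 0.0858]
ee_rot: [-0.145, 0.989, 0.0, -0.0]
force: [-0.2, 0.5, 1.0]
gripper_width: 0.0853
grasp_force: 0.0
```

Emit:
servo_tool:
  series:
    - [[0,0,0.01,0,0,0,1],[0,0,0.02,0,0,0,1],[0,0,0.03,0,0,0,1],[0,0,0.03,0,0,0,1],[0,0,0.03,0,0,0,1],[0,0,0.02,0,0,0,1],[0.02,-0.03,0,0,0,0,1],[0.02,-0.03,0,0,0,0,1],[0.02,-0.03,0,0,0,0,1],[0,0,0,0,0,0,1],[0,0,0,0,0,0,1]]

```text
t: 19.63
ee_pos: [0.4879, 0.1289, 0.2256]
ee_rot: [-0.144, 0.99, 0.0, -0.0]
force: [0.2, -0.1, -0.0]
gripper_width: 0.0856
grasp_force: 0.0
```

```bash
python3 - <<'E'
from h import *
p,d=eyes.capture("scene");cv2.imwrite("pics/s3.png",cv2.resize(p[60:260,220:500],None,fx=2.8,fy=2.8,interpolation=2))
E
```

View pics/s3.png

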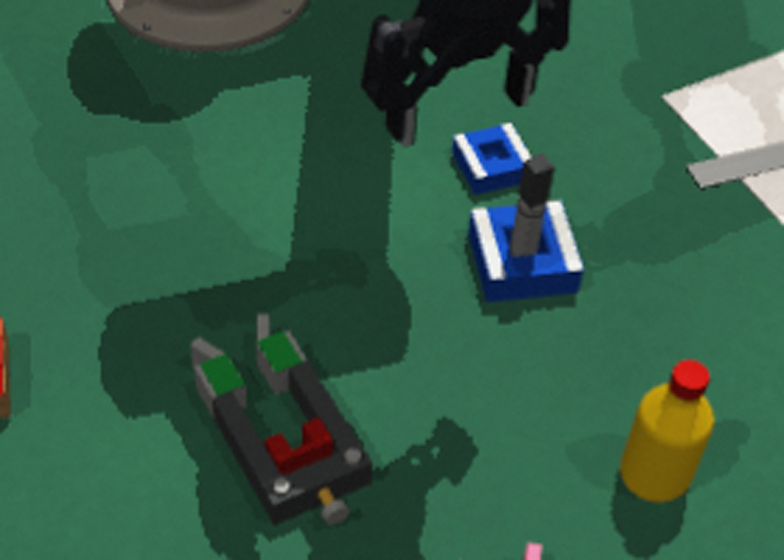

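The crop shows the shaft upright in the large blue block's pocket, around (530,205). The gripper is clear of it and the oil bottle is undisturbed.

```bash
python3 -c "
from bench import job; print(job.sign_off())"
```

```text
the job is handed in; nothing more can be done
None
```

I handed the job in after about 20 s of the 70 s: the shaft went through the go gap, was stopped by the no-go anvils (held at about 8 N for just over a second), was drawn back out, and now stands upright in the large blue block's pocket with the gripper clear.

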